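# Refit the heater's knob and hold it pressed in

### The arm

A 6-joint arm with a two-finger parallel gripper is mounted at the origin on the work surface. World frame = base frame: x ahead of the robot, y to its left, z up, the work surface at z = 0. Lengths are in m, angles in rad, forces in N, time in s.
With the tool pointing down it reaches from about 0.35 to 0.875 m from the base axis. Payload 4.2 kg.
Tool frame: the origin (TCP) lies at the very end of the fingers, on their centre line; the grasp point (between the pads) lies 19 mm behind it; z points along the fingers, y is the line along which they close (so a half turn about z gives the same grasp; the last joint's range is limited). The gripper opens to 85 mm and grips with 20 to 120 N. Pads are 22 mm wide; open, the fingers measure 114 mm over their backs; the gripper's body (76 mm by 85 mm) begins 54 mm behind the grasp point. The pads swing forward as they close: fully open they stand 13 mm farther back than shut.
Start: joints at [-1.058, 0.385, 0.008, 0, -1.194, -0.259], TCP at [0.157, -0.605, 0.231] pointing down, gripper open.
Joint ranges: [-3.14, 3.14], [-1.21, 2.06], [-1.07, 1.41], [-3.16, 2.05], [-2.99, -0.16], [-3.1, 3.1]. Speed limits (rad/s): [2.79, 2.79, 3.14, 3.14, 3.14, 3.14].

### API

Orientations are given as a unit quaternion [w, x, y, z].
In Python, from plant import ctrl, capture, trace gives the robot as it stands.
- The arm moves only by the tool apply_moves, never from a script. Its argument "increments" is a list that holds one entry, the list of rows, each a list of 7 numbers: the shift along the tool's x, y, z in m, then the turn, a rotation vector about the tool's x, y, z in rad, then the finger opening in m, from 0 to 0.0854. In form: [[[x, y, z, rx, ry, rz, gripper], ...]]. A call has 1 to 20 rows; each row is the pose to reach, as a shift and turn from the pose commanded when the call began, along the tool's axes at that moment; what a row does not reach only later rows make up. A row lasts 1/10 s, in which the tool goes at most 50 mm and 8.59 degrees, less where a joint would pass 70% of its speed; a pose out of reach is approached as far as the arm can. A call with a gripper value outside its range is refused whole. The fingers move at their own pace and stop on an object; "squeeze" is the grip in N (left out, the last holds). Time passes only in rows, so rows that repeat a pose let the fingers close. It gives the time, the measured TCP pose, the force, the opening and the grip force at its end, in the units of the state.
- ctrl.sense(): the state, without advancing time (a new reading comes with each control period).
- capture(name): name is "scene" or "side" or "wrist"; returns a dict with "image" (420x560x3 uint8, red, green, blue), "intrinsics" (3x3 intrinsics, pixels), "R" (3x3) and "t" (3): a world point X has camera coordinates R X + t. Camera axes: x right, y down, z forward; pixel columns grow to the right and rows downward; lengths in m; the calibration is good to about 2 mm. A picture is of the moment at which its call begins. There is no depth.
- ctrl.sign_off(): hands the job in; it is judged then, once.
Trained networks look in a picture, given as the dict that the camera call returned (one of the last four; its "shot" number tells which), for a name from the list of things; names that differ only in an ending like _2 or _b are one class to them, and where a whole thing is asked for, a point or a joint stands for the part that bears it (a point fixed in the world has none). Each returns a list of dicts, best first, with "confidence" (0 to 1); they miss things now and then, are a little off and sometimes report something else, mostly with a low value. They report only what shows in the picture. A call takes as long as a camera call. They do not tell look-alikes from the thing itself.
- trace(target, picture): "pixels" (420x560 bool, what is visible of it) and "position" ([row, column] in pixels, amid what is visible of it).
The state is a dict: "time_s": time; "joints": joint angles; "qd": joint speeds; "tau": joint torques, N m; "eef_pos": TCP position; "tool_rot": TCP orientation; "contact_force": force on the tool from outside, world axes, zero at the start; "ft_torque": the same for the moment, N m; "grip_width": opening from 0.0 (shut) to 1.0 (fully open); "grip_force": force on a finger pad.
Only numpy, scipy, OpenCV 4.12 (cv2) and the standard library are available. Lean on these libraries where they do the work, as an engineer would, in place of code of your own. Each camera call takes 0.05 s, during which the arm holds its last target. There are 200 camera calls.

### The job

The control knob has come off the green greenhouse-heater unit and is lying on the grey kneeling block. Pick it up, turn it so that the flat in its bore matches the flat on the D-shaped spindle, push it fully on, then press knob and spindle down all the way to the spring's end stop, and finish while still gripping the knob and keeping it pressed against that stop (do not let go). Leave the other things on the bench where they are.

Things in the scene. Friction and masses are not known exactly. Their poses are not given: they have to be found in the camera images.
- knob_center (a point): Black knob standing upright; point half-way up its 46 mm, on its axis, z up. 12-sided body 48 mm across, 18 high; on it a bar grip 44 mm long (x), 14 wide (y), 28 high. White line from the middle to the bar's +x end marks the flat's side. D-bore below: 15 mm deep, diameter 16, flat 4.5 mm from axis on +x. About 50 g.
- spindle_tip (a point): Centre of the top end of the upright brass D-spindle on the heater; moves with it; z up. It cannot turn; the fit has about 1 mm play all round. Diameter 14 mm, flat 3.5 mm from the axis on its +x side, top 2 mm tapered in by 1.2 mm. With the knob fully on, both x axes agree and knob_center is 8 mm above this point; with the flats not matched it stays 23 mm above.
- spindle (a joint): How far the spindle is pushed down, m: 0 out, 0.006 at its end stop. A spring pushes it up with about 4 N at the start of its travel and 8.5 N at the stop, where the force then rises steeply.
- heater: Fixed green heater control box 160 x 200 x 70 mm (x, y, z), left or right of the bench's middle; origin under its centre. On its top, 10 mm to -x and 30 mm to +y of the centre, a silver disc, 68 mm wide and 4 thick, turned at random, from which the spindle stands out 24 mm; a red mark on the disc's rim shows the side of the spindle's flat.
- block: Grey kneeling block, fixed, 180 x 240 x 35 mm (x, y, z); origin in the centre of its underside. The knob stands on it.
- dibber: Small dibber, 22 mm thick, 155 mm long along its x, lying on the kneeling block beside the knob; leave alone. Origin underneath, near its middle.
- tray_edge (a point): Middle of the robot-side rim of the black seedling tray, 180 x 340 x 50 mm (x, y, z), at the far side of the bench; leave alone.
- pot_side (a point): Robot-side rim of the green plastic pot, 90 mm across and 90 mm high, that stands in the tray; leave alone.
- thumbpot: Terracotta pot 56 mm across and 60 mm high, standing between the heater and the kneeling block; leave alone. Origin under its centre.
- fork: Steel hand fork with wooden handle, 290 mm long along its x, 76 mm wide, lying on the bench at the robot's right; leave alone. Origin underneath, near its middle.
Mind the look-alikes: they are no part of the job. What is meant by the part that bears knob_center is not blue or purple, and is the smaller of those in its own colour.

How it is judged:
On the way:
1. the knob has been lifted clear of the kneeling block in the fingers (z of knob_center in the frame of block above 0.08 m and contact force between the fingers and knob above 0.5 N), for 0.1 s.
At the end, for the whole second after the job is handed in: Knob fully on the spindle (within 2.5 mm of seated height, 4 mm of the axis, upright within 0.15 rad, flats within 0.45 rad), spindle down over 5 of its 6 mm, knob pressing on it with over 5 N, fingers holding the knob with over 2 N, no loose bystander moved 30 mm (z of knob_center in the frame of spindle_tip below 0.0105 m and horizontal distance between knob_center and spindle_tip below 0.004 m and angle between the x axis of knob_center and the x axis of spindle_tip, either way round below 0.45 rad and angle between knob_center's own z axis and vertical below 0.15 rad and value of joint spindle above 0.005 m and contact force between knob and spindle above 5 N and contact force between the fingers and knob above 2 N and distance of each of tray_edge, pot_side, thumbpot, fork, dibber from where it was at the start of the episode below 0.03 m); the arm keeps its last pose, push and grip.
It fails at once if another thing on the bench is knocked away (moved over 50 mm) (distance of any of tray_edge, pot_side, thumbpot, fork, dibber from where it was at the start of the episode above 0.05 m).
It also fails if it takes over 48 s, if anything falls off the work surface, if the arm or the gripper's body presses on something with over 40 N, if the wrist force passes 120 N, or if a joint passes its speed limit or range.

## Working session

There is one attempt and no reset: what is moved stays moved. The work goes in short steps, Python scripts to look and compute and a tool call to move; the robot and the scene stay as the last step left them, time stands still between calls to the robot, and variables do not carry over. Pictures are saved under pics/ and viewed, at most 10 in all, crops included, and the job is handed in when it is done.

Besides the shell and the picture viewer there is one more tool, called after ">>>" by a JSON object that holds its "op" and its "data", one argument or row to a line. apply_moves: Moves the arm, as the interface text tells. Its arguments: {"type":"object","properties":{"increments":{"type":"array","items":{"type":"array","items":{"type":"array","items":{"type":"number"}}}},"squeeze":{"type":"number"}},"required":["increments"]}

```bash
mkdir -p pics; cat > h.py <<'E'
import numpy as np, cv2
from plant import ctrl, capture, trace
def ray(p,uv):
    d=np.linalg.inv(p["intrinsics"])@np.array([uv[0],uv[1],1.]); R=np.array(p["R"]); return -R.T@np.array(p["t"]), R.T@d
def atz(p,uv,z):
    c,d=ray(p,uv); return c+d*(z-c[2])/d[2]
def proj(p,X):
    c=np.array(p["R"])@X+p["t"]; q=np.array(p["intrinsics"])@c; return q[:2]/q[2]
def save(p,n): cv2.imwrite("pics/"+n,np.array(p["image"])[:,:,::-1])
E
python3 - <<'E'
from h import *
s=ctrl.sense(); print(s["eef_pos"],s["tool_rot"],s["time_s"])
P={n:capture(n) for n in("scene","side")}
ims=[]
for n,p in P.items():
    ims.append(p["image"])
    print(n,"cam",-np.array(p["R"]).T@p["t"])
    for k in("knob_center","spindle_tip","heater","block","thumbpot","dibber"):
        for d in trace(k,p)[:4]: print(k,round(d["confidence"],2),np.round(d["position"]),d["pixels"].sum())
    save(p,n+".png")
E
```

```text
[ 0.15679186 -0.60441559  0.23021805] [-1.78444026e-04 -1.26477087e-01  9.91968946e-01  1.06037228e-03] 0.0
scene cam [ 1.10026961 -0.41747037  1.20225294]
knob_center 0.83 [127. 304.] 437
knob_center 0.73 [128. 376.] 364
knob_center 0.63 [186. 386.] 215
knob_center 0.58 [153. 349.] 201
heater 0.62 [242. 230.] 3829
block 0.72 [161. 338.] 3449
block 0.3 [303. 140.] 911
thumbpot 0.75 [185. 271.] 361
thumbpot 0.4 [268. 344.] 7052
thumbpot 0.23 [243. 229.] 3983
dibber 0.62 [172. 318.] 292
side cam [0.05852384 0.60754951 0.85755796]
knob_center 0.81 [310. 214.] 475
knob_center 0.79 [356. 289.] 1086
knob_center 0.77 [292. 160.] 415
knob_center 0.71 [379. 170.] 1029
heater 0.69 [208. 326.] 3704
heater 0.23 [312. 231.] 6612
block 0.58 [313. 225.] 6451
thumbpot 0.6 [256. 306.] 543
dibber 0.93 [276. 255.] 498
```

View pics/scene.png

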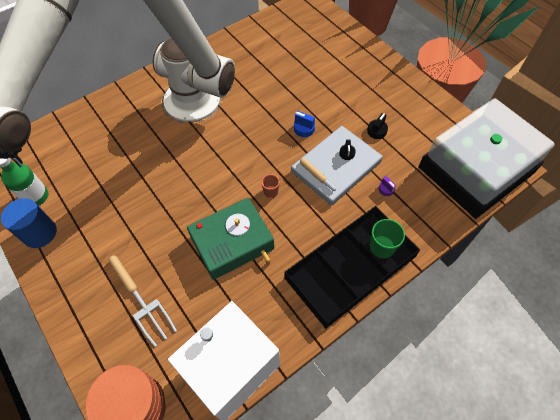

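View pics/side.png

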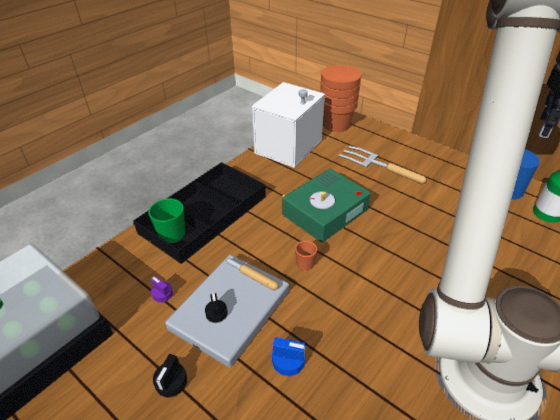

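Knob candidates in the scene picture, as (column, row): blue (304,125), large black (376,128), purple (386,186), and small black on the block (348,153). The same four in the side picture are at (289,356), (170,379), (160,292) and (214,310). I choose the small black one on the block and check it in a crop.

```bash
python3 - <<'E'
from h import *
a=capture("scene");b=capture("side")
def tri(u,v):
    c1,d1=ray(a,u);c2,d2=ray(b,v)
    A=np.stack([d1,-d2],1);s=np.linalg.lstsq(A,c2-c1,rcond=None)[0]
    x,y=c1+d1*s[0],c2+d2*s[1];return (x+y)/2,np.linalg.norm(x-y)
def near(n,p,uv):
    D=trace(n,p); d=min(D,key=lambda d:np.hypot(d["position"][1]-uv[0],d["position"][0]-uv[1]))
    return np.array(d["position"])[::-1]
for n,u,v in(("knob_center",(348,153),(214,310)),("knob_center",(376,128),(170,379)),("thumbpot",(270,185),(306,256)),("dibber",(318,172),(255,276))):
    q=near(n,a,u),near(n,b,v);print(n,tri(*q))
print("disc",atz(a,(237,226),.074),atz(b,(322,200),.074))
A=a["image"][100:200,280:420];B=b["image"][250:350,160:300]; C=b["image"][160:260,260:400];D=a["image"][180:280,170:310]
im=np.vstack([np.hstack([A,B]),np.hstack([D,C])]);im=cv2.resize(im,(800,571),interpolation=cv2.INTER_CUBIC)
cv2.imwrite("pics/crop1.png",im[:,:,::-1])
E
```

```text
knob_center (array([0.53909436, 0.26329283, 0.04181513]), np.float64(0.0034016123732661264))
knob_center (array([0.50106347, 0.42577804, 0.02289962]), np.float64(0.0024782537427742953))
thumbpot (array([4.73698400e-01, 1.22974725e-04, 3.92785254e-02]), np.float64(0.006652548408227959))
dibber (array([0.53384971, 0.13330091, 0.0422416 ]), np.float64(0.0014345312785633726))
disc [ 0.55235253 -0.1703126   0.074     ] [ 0.54458987 -0.16396483  0.074     ]
```

View pics/crop1.png

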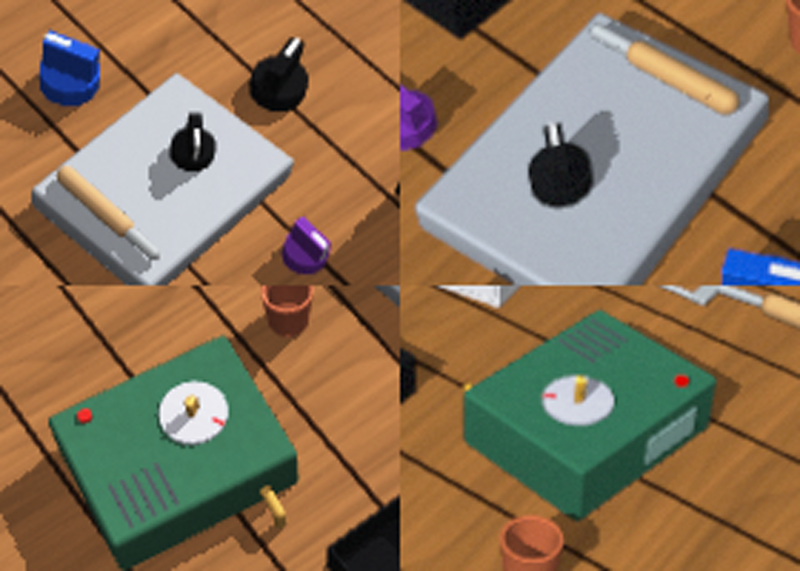

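The crop shows the small black knob on the block at (195,145), with its white line on the bar; the large black one stands on the bench. The disc has its spindle and a red mark. I go over the heater first for a close look, since it is on the way.

>>> {"op": "apply_moves", "data": {
  "increments": [
    [[-0.44, 0.34, -0.08, 0, 0, 0, 0.0854], [-0.44, 0.34, -0.08, 0, 0, 0, 0.0854], [-0.44, 0.34, -0.08, 0, 0, 0, 0.0854], [-0.44, 0.34, -0.08, 0, 0, 0, 0.0854], [-0.44, 0.34, -0.08, 0, 0, 0, 0.0854], [-0.44, 0.34, -0.08, 0, 0, 0, 0.0854], [-0.44, 0.34, -0.08, 0, 0, 0, 0.0854], [-0.44, 0.34, -0.08, 0, 0, 0, 0.0854], [-0.44, 0.34, -0.08, 0, 0, 0, 0.0854], [-0.44, 0.34, -0.08, 0, 0, 0, 0.0854], [-0.44, 0.34, -0.08, 0, 0, 0, 0.0854], [-0.44, 0.34, -0.08, 0, 0, 0, 0.0854], [-0.44, 0.34, -0.08, 0, 0, 0, 0.0854], [-0.44, 0.34, -0.08, 0, 0, 0, 0.0854], [-0.44, 0.34, -0.08, 0, 0, 0, 0.0854]]
  ]
}}

```text
time_s: 2.7
eef_pos: [0.4966, -0.1663, 0.3112]
tool_rot: [-0.0, -0.126, 0.992, 0.0]
contact_force: [-0.3, -0.8, -0.5]
grip_width: 1.0
grip_force: 0.0
```

```bash
python3 - <<'E'
from h import *
p=capture("wrist");save(p,"w1.png");print(ctrl.sense()["eef_pos"],-np.array(p["R"]).T@p["t"])
for k in("spindle_tip","heater"):
    for d in trace(k,p)[:3]: print(k,d["confidence"],d["position"],d["pixels"].sum())
np.savez("w1.npz",**{k:p[k] for k in("image","R","t","intrinsics")})
E
```

```text
[ 0.49658716 -0.16643279  0.31121505] [ 0.42610567 -0.18430284  0.45299843]
spindle_tip 0.62 [218.0, 270.7] 127
heater 0.89 [199.6, 236.5] 17401
```

View pics/w1.png

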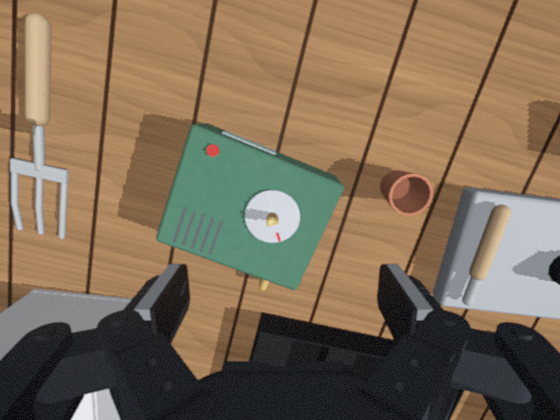

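The wrist picture shows the heater with its disc at (272,217), the spindle in it and the red mark at (279,237). I measure these and the heater's yaw.

```bash
cat >> h.py <<'E'
def disc(p,c,r=60):
    im=np.array(p["image"]);hsv=cv2.cvtColor(im,cv2.COLOR_RGB2HSV);H,S,V=[hsv[...,i].astype(int) for i in range(3)]
    yy,xx=np.mgrid[:420,:560];w=np.hypot(xx-c[0],yy-c[1])<r
    wh=((S<60)&(V>80)&w).astype(np.uint8)
    cs=max(cv2.findContours(wh,cv2.RETR_EXTERNAL,cv2.CHAIN_APPROX_NONE)[0],key=cv2.contourArea)
    hull=cv2.convexHull(cs)[:,0].astype(float)
    pts=np.array([atz(p,q,.074)[:2] for q in hull]); 
    A=np.c_[2*pts,np.ones(len(pts))];s=np.linalg.lstsq(A,(pts**2).sum(1),rcond=None)[0];ctr=s[:2];R=np.sqrt(s[2]+ctr@ctr)
    red=((H<8)|(H>172))&(S>110)&(V>100)&w
    red&=cv2.fillConvexPoly(np.zeros((420,560),np.uint8),cv2.convexHull(cs),1).astype(bool)
    m=np.array([xx[red].mean(),yy[red].mean()]);mw=atz(p,m,.074)[:2]
    return ctr,R,m,red.sum(),np.degrees(np.arctan2(*(mw-ctr)[::-1])),np.hypot(*(mw-ctr)),pts
E
python3 - <<'E'
from h import *
p=dict(np.load("w1.npz"))
print(disc(p,(272,217),34)[:6])
E
```

```text
(array([ 0.54739042, -0.16752741]), np.float64(0.035223941282812796), array([278. , 236.5]), np.int64(14), np.float64(30.02919167643372), np.float64(0.02733316726722432))
```

>>> {"op": "apply_moves", "data": {
  "increments": [
    [[-0.1, 0.41, 0.04, 0, 0, 0, 0.0854], [-0.1, 0.41, 0.04, 0, 0, 0, 0.0854], [-0.1, 0.41, 0.04, 0, 0, 0, 0.0854], [-0.1, 0.41, 0.04, 0, 0, 0, 0.0854], [-0.1, 0.41, 0.04, 0, 0, 0, 0.0854], [-0.1, 0.41, 0.04, 0, 0, 0, 0.0854], [-0.1, 0.41, 0.04, 0, 0, 0, 0.0854], [-0.1, 0.41, 0.04, 0, 0, 0, 0.0854], [-0.1, 0.41, 0.04, 0, 0, 0, 0.0854], [-0.1, 0.41, 0.04, 0, 0, 0, 0.0854], [-0.1, 0.41, 0.04, 0, 0, 0, 0.0854]]
  ]
}}

```text
time_s: 3.95
eef_pos: [0.4913, 0.2562, 0.2711]
tool_rot: [-0.0, -0.127, 0.992, -0.0]
contact_force: [0.4, -0.4, -0.0]
grip_width: 0.998
grip_force: 0.0
```

```bash
python3 - <<'E'
from h import *
p=capture("wrist");s=ctrl.sense();print(s["eef_pos"],s["joints"])
np.savez("w2.npz",**{k:p[k] for k in("image","R","t","intrinsics")})
D=[d for d in trace("knob_center",p)]
for d in D: print(d["confidence"],d["position"],d["pixels"].sum())
u=proj(p,np.array([.539,.262,.058]));print(u)
x,y=int(u[0]),int(u[1]);x0,y0=max(x-60,0),max(y-45,0);print(x0,y0)
cv2.imwrite("pics/k1.png",cv2.resize(p["image"][y0:y0+90,x0:x0+120],None,fx=6,fy=6,interpolation=cv2.INTER_CUBIC)[:,:,::-1])
E
```

```text
[0.49140748 0.25559738 0.27135598] [ 7.72347829e-01  2.37282162e-01 -1.02642445e-01  1.26719181e-04
 -1.23125626e+00 -2.09030503e+00]
0.91 [314.1, 265.8] 1110
0.88 [44.3, 300.0] 3891
0.77 [214.9, 406.8] 2462
0.69 [213.4, 277.7] 1451
[277.82645648 221.99740111]
217 176
```

View pics/k1.png

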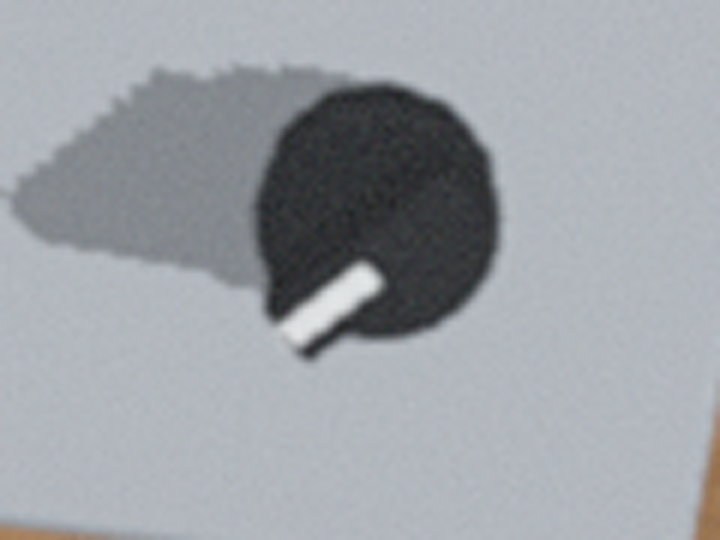

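The crop shows the knob body centred at (378,212), which is full picture (280,211). The white line runs from (375,270) to (287,337), so it points to the lower left.

```bash
cat >> h.py <<'E'
def knob(p,c,zt=.081,zb=.053):
    im=np.array(p["image"]);hsv=cv2.cvtColor(im,cv2.COLOR_RGB2HSV);S,V=hsv[...,1].astype(int),hsv[...,2].astype(int)
    yy,xx=np.mgrid[:420,:560];w=np.hypot(xx-c[0],yy-c[1])<32
    dk=((V<85)&w).astype(np.uint8);cs=max(cv2.findContours(dk,cv2.RETR_EXTERNAL,cv2.CHAIN_APPROX_NONE)[0],key=cv2.contourArea)
    hull=cv2.fillConvexPoly(np.zeros((420,560),np.uint8),cv2.convexHull(cs),1)
    hull=cv2.erode(hull,np.ones((1,1)))
    (cx,cy),r=cv2.minEnclosingCircle(cs)
    wl=((V>195)&(S<50)&(np.hypot(xx-c[0],yy-c[1])<26)).astype(np.uint8)
    ws=max(cv2.findContours(wl,cv2.RETR_EXTERNAL,cv2.CHAIN_APPROX_NONE)[0],key=cv2.contourArea)
    q=cv2.boxPoints(cv2.minAreaRect(ws)); Q=np.array([atz(p,a,zt)[:2] for a in q])
    e=[Q[1]-Q[0],Q[2]-Q[1]];e.sort(key=np.linalg.norm)
    d=e[1];mid=Q.mean(0);body=atz(p,(cx,cy),zb)[:2]
    d*=np.sign(d@(mid-body)) or 1
    u=d/np.linalg.norm(d)
    return mid,np.linalg.norm(e[1]),np.linalg.norm(e[0]),np.degrees(np.arctan2(u[1],u[0])),body,u
E
python3 - <<'E'
from h import *
p=dict(np.load("w2.npz"));im=p["image"]
m=knob(p,(280,211));print(m)
print("axis from line: start", m[0]-m[5]*m[1]/2)
V=cv2.cvtColor(im,cv2.COLOR_RGB2HSV)[...,2]
dk=(V<85).astype(np.uint8)
# body circle from right/top rim, z~0.053..0.035
pts=[]
for a in np.radians(np.arange(-150,60,5)):
    for r in np.arange(28,5,-.25):
        x,y=280+r*np.cos(a),211+r*np.sin(a)
        if dk[int(round(y)),int(round(x))]: pts.append(atz(p,(x,y),.047)[:2]);break
pts=np.array(pts);A=np.c_[2*pts,np.ones(len(pts))];s=np.linalg.lstsq(A,(pts**2).sum(1),rcond=None)[0]
print("body",s[:2],np.sqrt(s[2]+s[:2]@s[:2]))
E
```

```text
(array([0.53802971, 0.25481524]), np.float64(0.01958339190032606), np.float64(0.004737590126759496), np.float64(-37.327961400257436), array([0.52985514, 0.26016219]), array([ 0.79517765, -0.60637653]))
axis from line: start [0.53024357 0.26075269]
body [0.52875714 0.26078303] 0.024697586830959968
```

>>> {"op": "apply_moves", "data": {
  "increments": [
    [[-0.038, -0.005, 0.15, 0, 0, 0.904, 0.045], [-0.038, -0.005, 0.15, 0, 0, 0.904, 0.045], [-0.038, -0.005, 0.15, 0, 0, 0.904, 0.045], [-0.038, -0.005, 0.15, 0, 0, 0.904, 0.045], [-0.038, -0.005, 0.15, 0, 0, 0.904, 0.045], [-0.038, -0.005, 0.15, 0, 0, 0.904, 0.045], [-0.038, -0.005, 0.15, 0, 0, 0.904, 0.045], [-0.038, -0.005, 0.15, 0, 0, 0.904, 0.045], [-0.038, -0.005, 0.15, 0, 0, 0.904, 0.045]]
  ]
}}

```text
time_s: 4.95
eef_pos: [0.5296, 0.2607, 0.1218]
tool_rot: [0.0, 0.319, 0.948, 0.0]
contact_force: [0.4, 0.5, -0.5]
grip_width: 0.523
grip_force: 0.0
```

```bash
python3 - <<'E'
from h import *
from scipy.spatial.transform import Rotation as Ro
p=capture("wrist");s=ctrl.sense();print(s["eef_pos"],s["joints"])
q=s["tool_rot"];M=Ro.from_quat([q[1],q[2],q[3],q[0]]).as_matrix();print("tool y deg",np.degrees(np.arctan2(M[1,1],M[0,1])))
save(p,"w3.png");np.savez("w3.npz",**{k:p[k] for k in("image","R","t","intrinsics")})
for X in([.53,.2605,.081],[.53,.2605,.053],[.547,.247,.081],s["eef_pos"]): print(proj(p,np.array(X)))
E
```

```text
[0.52949925 0.26094504 0.12170691] [ 7.32026820e-01  4.24737111e-01 -2.27163115e-01  4.01485532e-05
 -9.18319008e-01 -2.95191806e+00]
tool y deg 52.81099915802436
[283.49634223 239.36682423]
[283.42958138 224.28312283]
[282.75530526 271.43009059]
[283.73960411 269.26352272]
```

View pics/w3.png

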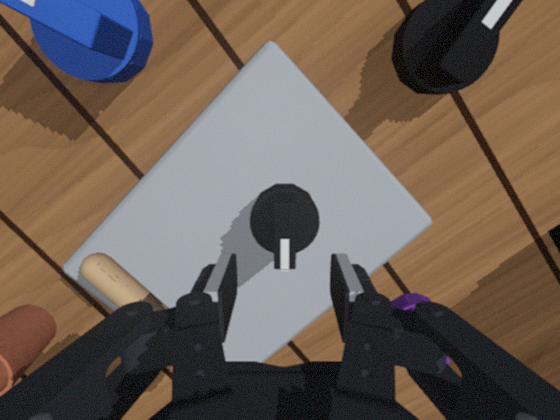

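The line on the bar runs upright at column 285, rows 239–269, in the middle between the fingers. I go down and grip.

>>> {"op": "apply_moves", "data": {
  "increments": [
    [[0, 0, 0.04, 0, 0, 0, 0.045], [0, 0, 0.055, 0, 0, 0, 0.045], [0, 0, 0.063, 0, 0, 0, 0.045], [0, 0, 0.064, 0, 0, 0, 0.045], [0, 0, 0.064, 0, 0, 0, 0.0], [0, 0, 0.064, 0, 0, 0, 0.0], [0, 0, 0.064, 0, 0, 0, 0.0], [0, 0, 0.064, 0, 0, 0, 0.0], [0, 0, 0.064, 0, 0, 0, 0.0], [0, 0, 0.064, 0, 0, 0, 0.0], [0, 0, 0.064, 0, 0, 0, 0.0]]
  ],
  "squeeze": 70
}}

```text
time_s: 6.1
eef_pos: [0.5302, 0.262, 0.0587]
tool_rot: [0.001, 0.319, 0.948, 0.001]
contact_force: [-0.5, 0.7, 6.6]
grip_width: 0.148
grip_force: 71.1
```

>>> {"op": "apply_moves", "data": {
  "increments": [
    [[0, 0, -0.03, 0, 0, 0, 0.0], [0, 0, -0.07, 0, 0, 0, 0.0], [0, 0, -0.11, 0, 0, 0, 0.0], [0, 0, -0.15, 0, 0, 0, 0.0], [0, 0, -0.15, 0, 0, 0, 0.0], [0, 0, -0.15, 0, 0, 0, 0.0]]
  ]
}}

```text
time_s: 6.7
eef_pos: [0.5291, 0.2614, 0.2079]
tool_rot: [-0.0, 0.32, 0.948, 0.001]
contact_force: [0.5, 0.4, -1.0]
grip_width: 0.149
grip_force: 70.2
```

```bash
python3 - <<'E'
from h import *
from scipy.spatial.transform import Rotation as Ro
p=capture("wrist");s=ctrl.sense();print(s["eef_pos"],s["contact_force"])
save(p,"w4.png");np.savez("w4.npz",**{k:p[k] for k in("image","R","t","intrinsics")})
q=s["tool_rot"];M=Ro.from_quat([q[1],q[2],q[3],q[0]]).as_matrix();e=np.array(s["eef_pos"])
print(np.degrees(np.arctan2(M[1,1],M[0,1])))
for r in [(0,0,-.022),(-.02,0,-.022),(0,0,.006)]: print(r,proj(p,e+M@np.array(r)))
E
```

```text
[0.52847138 0.26086029 0.20626423] [-0.11338729  0.81031706 -0.98498867]
52.71724724223904
(0, 0, -0.022) [281.93719335 291.54115537]
(-0.02, 0, -0.022) [282.02463187 331.26541958]
(0, 0, 0.006) [281.96395823 262.46669831]
```

View pics/w4.png

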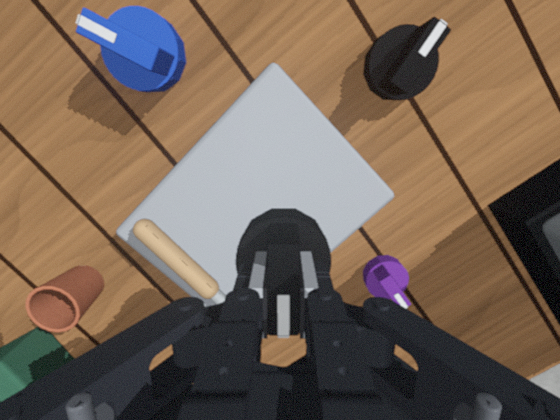

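The knob is held, with its line at column 283, rows 295–337, and the body's top rim at row 209. I fit the body outline to find where the knob axis sits in the tool frame.

```bash
cat >> h.py <<'E'
from scipy.spatial.transform import Rotation as Ro
from scipy.optimize import least_squares
def fitknob(p,e,q,kz=-.0007,rot=True):
    M=Ro.from_quat([q[1],q[2],q[3],q[0]]).as_matrix();V=cv2.cvtColor(p["image"],cv2.COLOR_RGB2GRAY)
    c0=np.array([283,250]);obs=[]
    A=np.radians(np.arange(190,351,4))
    for a in A:
        for r in np.arange(70,20,-.25):
            x,y=c0+r*np.array([np.cos(a),np.sin(a)])
            if V[int(round(y)),int(round(x))]<60: break
        obs.append(r)
    def model(v):
        t=np.radians(np.arange(0,360,30)+15);pts=[]
        for z in(kz+.005,kz+.023):
            for k in t: pts.append(proj(p,e+M@np.array([v[0]+v[2]*np.cos(k),v[1]+v[2]*np.sin(k),z])))
        h=cv2.convexHull(np.array(pts,np.float32))
        out=[]
        for a in A:
            lo,hi=0,90
            for _ in range(14):
                m=(lo+hi)/2;w=c0+m*np.array([np.cos(a),np.sin(a)])
                if cv2.pointPolygonTest(h,(float(w[0]),float(w[1])),False)>=0: lo=m
                else: hi=m
            out.append(lo)
        return np.array(out)
    r=least_squares(lambda v:model(v)-obs,[0,0,.0245],diff_step=1e-3,x_scale=.01,loss="soft_l1")
    return r.x,np.abs(r.fun).mean()
E
python3 - <<'E'
from h import *
p=dict(np.load("w4.npz"));s=ctrl.sense()
print(s["eef_pos"],s["tool_rot"]);print(fitknob(p,np.array(s["eef_pos"]),s["tool_rot"]))
E
```

```text
[0.52847138 0.26086029 0.20626423] [-9.02356636e-04  3.19644004e-01  9.47537118e-01 -5.54297197e-04]
(array([0.        , 0.        , 0.02425327]), np.float64(0.5850294159679879))
```

```bash
sed -i 's/    r=least_squares.*/    from scipy.optimize import minimize\n    r=minimize(lambda v:np.abs(model(v)-obs).mean(),[0,0,.0245],method="Nelder-Mead",options=dict(initial_simplex=np.array([[0,0,.0245],[.003,0,.0245],[0,.003,.0245],[0,0,.0255]]),maxiter=90))/; s/    return r.x,np.abs(r.fun).mean()/    return r.x,r.fun/' h.py
python3 - <<'E'
from h import *
p=dict(np.load("w4.npz"));s=ctrl.sense()
print(fitknob(p,np.array(s["eef_pos"]),s["tool_rot"]))
E
```

```text
(array([-0.00010298,  0.00055662,  0.02428695]), np.float64(0.2768018769054878))
```

>>> {"op": "apply_moves", "data": {
  "increments": [
    [[-0.275, -0.33, 0, 0, 0, -1.175, 0.0], [-0.275, -0.33, 0, 0, 0, -1.175, 0.0], [-0.275, -0.33, 0, 0, 0, -1.175, 0.0], [-0.275, -0.33, 0, 0, 0, -1.175, 0.0], [-0.275, -0.33, 0, 0, 0, -1.175, 0.0], [-0.275, -0.33, 0, 0, 0, -1.175, 0.0], [-0.275, -0.33, 0, 0, 0, -1.175, 0.0], [-0.275, -0.33, 0, 0, 0, -1.175, 0.0], [-0.275, -0.33, 0, 0, 0, -1.175, 0.0], [-0.275, -0.33, 0, 0, 0, -1.175, 0.0], [-0.275, -0.33, 0, 0, 0, -1.175, 0.0], [-0.275, -0.33, 0, 0, 0, -1.175, 0.0], [-0.275, -0.33, 0, 0, 0, -1.175, 0.0], [-0.275, -0.33, 0, 0, 0, -1.175, 0.0], [-0.275, -0.33, 0, 0, 0, -1.175, 0.0], [-0.275, -0.33, 0, 0, 0, -1.175, 0.0]]
  ]
}}

```text
time_s: 8.35
eef_pos: [0.5486, -0.1671, 0.2075]
tool_rot: [0.0, -0.26, 0.966, 0.0]
contact_force: [-0.5, 0.1, -1.7]
grip_width: 0.144
grip_force: 70.2
```

```bash
python3 - <<'E'
from h import *
p=capture("wrist");s=ctrl.sense();q=s["tool_rot"];M=Ro.from_quat([q[1],q[2],q[3],q[0]]).as_matrix();e=np.array(s["eef_pos"])
print(e,np.degrees(np.arctan2(M[1,1],M[0,1])),fitknob(p,e,q))
a=capture("scene");b=capture("side");save(p,"w5.png")
print("exp disc px",[proj(k,np.array([.5474,-.1675,.074])) for k in(p,a,b)],proj(p,np.array([.5474,-.1675,.098])))
im=np.hstack([p["image"][100:400,120:440],cv2.resize(b["image"][120:270,240:400],(320,300),interpolation=cv2.INTER_CUBIC)])
cv2.imwrite("pics/c5.png",im[:,:,::-1])
E
```

```text
[ 0.54859598 -0.16728924  0.20746785] 120.11322374295379 (array([0.00051569, 0.00020667, 0.02416389]), np.float64(0.22594321646341464))
exp disc px [array([283.33268208, 198.41317976]), array([236.83962961, 224.22079029]), array([321.90840245, 198.92326388])] [283.33931804 205.82528217]
```

View pics/c5.png

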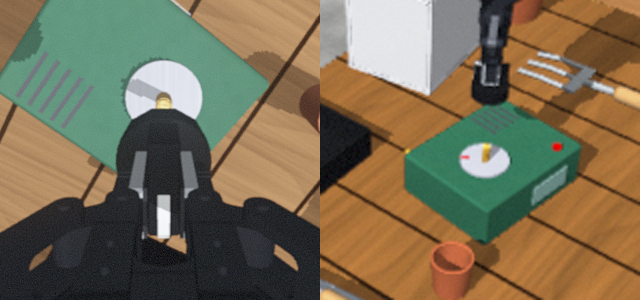

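The disc is at crop (163,97), which is picture (283,197); I expected (283,198). I shift 1 mm and go down slowly; the spring cushions any mismatch.

>>> {"op": "apply_moves", "data": {
  "increments": [
    [[0.001, 0, 0.04, 0, 0, 0, 0.0], [0.001, 0, 0.07, 0, 0, 0, 0.0], [0.001, 0, 0.08, 0, 0, 0, 0.0], [0.001, 0, 0.082, 0, 0, 0, 0.0], [0.001, 0, 0.084, 0, 0, 0, 0.0], [0.001, 0, 0.086, 0, 0, 0, 0.0], [0.001, 0, 0.088, 0, 0, 0, 0.0], [0.001, 0, 0.09, 0, 0, 0, 0.0], [0.001, 0, 0.091, 0, 0, 0, 0.0], [0.001, 0, 0.092, 0, 0, 0, 0.0], [0.001, 0, 0.092, 0, 0, 0, 0.0]]
  ]
}}

```text
time_s: 9.6
eef_pos: [0.5478, -0.1681, 0.1153]
tool_rot: [0.0, -0.259, 0.966, 0.0]
contact_force: [-0.4, 1.6, 0.6]
grip_width: 0.147
grip_force: 70.3
```

Only about 1–2 N at 6 mm below the point where an unmatched knob would touch, so the knob is going on. I continue.

>>> {"op": "apply_moves", "data": {
  "increments": [
    [[0, 0, 0.002, 0, 0, 0, 0.0], [0, 0, 0.004, 0, 0, 0, 0.0], [0, 0, 0.006, 0, 0, 0, 0.0], [0, 0, 0.008, 0, 0, 0, 0.0], [0, 0, 0.01, 0, 0, 0, 0.0], [0, 0, 0.011, 0, 0, 0, 0.0], [0, 0, 0.011, 0, 0, 0, 0.0]]
  ]
}}

```text
time_s: 10.3
eef_pos: [0.5478, -0.1681, 0.1046]
tool_rot: [0.0, -0.26, 0.966, 0.0]
contact_force: [-0.4, 4.7, 4.0]
grip_width: 0.146
grip_force: 70.9
```

>>> {"op": "apply_moves", "data": {
  "increments": [
    [[-0.0003, 0.0006, 0, 0, 0, 0, 0.0], [-0.0003, 0.0006, 0.001, 0, 0, 0, 0.0], [-0.0003, 0.0006, 0.002, 0, 0, 0, 0.0], [-0.0003, 0.0006, 0.003, 0, 0, 0, 0.0], [-0.0003, 0.0006, 0.004, 0, 0, 0, 0.0], [-0.0003, 0.0006, 0.004, 0, 0, 0, 0.0]]
  ]
}}

```text
time_s: 10.9
eef_pos: [0.5478, -0.168, 0.101]
tool_rot: [0.0, -0.26, 0.966, -0.0]
contact_force: [-2.0, 3.3, 7.6]
grip_width: 0.143
grip_force: 71.1
```

>>> {"op": "apply_moves", "data": {
  "increments": [
    [[0, 0.0003, 0.0007, 0, 0, 0, 0.0], [0, 0.0003, 0.0014, 0, 0, 0, 0.0], [0, 0.0003, 0.002, 0, 0, 0, 0.0], [0, 0.0003, 0.002, 0, 0, 0, 0.0]]
  ]
}}

```text
time_s: 11.3
eef_pos: [0.5478, -0.168, 0.1005]
tool_rot: [0.0, -0.26, 0.966, -0.001]
contact_force: [-4.7, 2.8, 13.6]
grip_width: 0.143
grip_force: 72.3
```

The force is now rising steeply at z = 0.1005 m; I predicted 0.1007 m for the end stop. One picture to confirm.

```bash
python3 - <<'E'
from h import *
p=capture("wrist");b=capture("side");s=ctrl.sense();e=np.array(s["eef_pos"])
print(e,s["contact_force"],fitknob(p,e,s["tool_rot"]))
im=np.hstack([p["image"][100:400,120:440],cv2.resize(b["image"][120:270,240:400],(320,300),interpolation=cv2.INTER_CUBIC)])
cv2.imwrite("pics/c6.png",im[:,:,::-1])
E
```

```text
[ 0.54786118 -0.16800177  0.10057867] [-3.68604495  2.9574317  13.00895504] (array([0.00129943, 0.00011171, 0.02367504]), np.float64(0.3195443502286585))
```

View pics/c6.png

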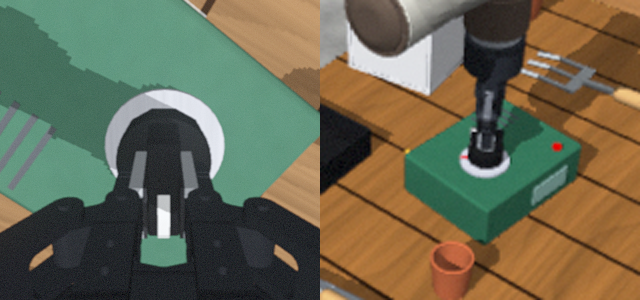

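The knob sits centred low over the disc, around crop (163,150), and is still in the grip. I hand in.

```bash
python3 -c "
from plant import ctrl
print(ctrl.sign_off())"
```

```text
the job is handed in; nothing more can be done
None
```

I handed the job in with the small black knob fitted on the spindle and pressed against the end stop at about 13 N, still gripped at about 72 N. No verdict came back on hand-in.

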